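# Find the rocking cover and press it home

## Robot

A 6-joint arm with a two-finger parallel gripper is mounted at the origin on a cart in front of the work surface, level with it; the furniture and walls round the work are solid. World frame = base frame: x ahead of the robot, y to its left, z up, the work surface at z = 0. Lengths are in mm, angles in rad, forces in N, time in s.
With the tool pointing down it reaches from about 400 to 925 mm from the base axis. Payload 12.5 kg.
Tool frame: the origin (TCP) lies between the finger pads, 19 mm behind the fingertips; this is the grasp point; z points along the fingers, y is the line along which they close (so a half turn about z gives the same grasp; the last joint's range is limited). The gripper opens to 95 mm and grips with 3 to 60 N. Pads are 20 mm wide; open, the fingers measure 119 mm over their backs; the gripper's body (75 mm by 180 mm) begins 59 mm behind the grasp point.
Start: joints at [1.206, 0.491, 1.559, -0, 1.092, -0.106], TCP at [159.932, 604.207, 233.461] pointing down, gripper open.
Joint ranges: [-3.1, 3.1], [-0.84, 2.19], [0.05, 2.79], [-1.13, 4.28], [0.06, 2.93], [-2.69, 2.69]. Speed limits (rad/s): [2.22, 2.22, 2.79, 3.14, 3.14, 3.14].

## Interface

Orientations are given as [roll, pitch, yaw] about the fixed x, y, z axes, in that order (R = Rz(yaw) Ry(pitch) Rx(roll)).
In Python, from cell import env gives the robot as it stands.
- The arm moves only by the tool jog_arm, never from a script. Its argument "motion" is a list of rows, each a list of 7 numbers: the turn, a rotation vector about the tool's x, y, z in degrees, then the shift along the tool's x, y, z in mm, then the finger opening in mm, from 0 to 95.1. In form: [[wx, wy, wz, x, y, z, hand], ...]. A call has 1 to 10 rows; each row shifts and turns the commanded pose from where the row before left it, along the tool's axes as they then stand; what a row does not reach is not made up. A row lasts 1/8 s, in which the tool goes at most 62.5 mm and 10.7 degrees, less where a joint would pass 70% of its speed; a pose out of reach is approached as far as the arm can. A call is refused whole if a number of a shift passes 62.5 or a number of a turn 10.7, either way. A call with a gripper value outside its range is refused whole. The fingers move at their own pace and stop on an object; the grip force is fixed at half the most. Time passes only in rows, so rows that do not move let the fingers close. It gives the time, the measured TCP pose, the force, the opening and the grip force at its end, in the units of the state.
- env.state(): the state, without advancing time (a new reading comes with each control period).
- env.read_camera(name): name is "scene" or "top" or "wrist"; returns a dict with "color" (420x560x3 uint8, red, green, blue), "z_map" (420x560 float32, mm along the optical axis (not along the pixel's ray), 0 where there is no reading), "camera_matrix" (3x3 intrinsics, pixels), "world_to_cam" (4x4, takes a point from world to camera coordinates). Camera axes: x right, y up, looking along -z (the intrinsics and any distortion apply to the point x, -y, -z); pixel columns grow to the right and rows downward; lengths in mm; the calibration is good to about 2 mm. A picture is of the moment at which its call begins.
- env.job_done(): hands the job in; it is judged then, once.
Trained networks look in the newest picture that a camera, given by its name, has taken for a name from the list of things; names that differ only in an ending like _2 or _b are one class to them, and where a whole thing is asked for, a point or a joint stands for the part that bears it (a point fixed in the world has none). Each returns a list of dicts, best first, with "score" (0 to 1); they miss things now and then, are a little off and sometimes report something else, mostly with a low value. They report only what shows in the picture. A call takes as long as a camera call. They do not tell look-alikes from the thing itself.
- env.recognise(camera, thing): "location" ([column, row] in pixels, amid what is visible of it).
The state is a dict: "t": time; "joints": joint angles; "qvel": joint speeds; "tau": joint torques, N m; "eef_pos": TCP position; "tcp_rot": TCP orientation; "ft_force": force on the tool from outside, world axes, zero at the start; "moment": the same for the moment, N m; "opening": opening from 0.0 (shut) to 1.0 (fully open); "grip_force": force on a finger pad.
Only numpy, scipy, OpenCV 4.12 (cv2) and the standard library are available. Lean on these libraries where they do the work, as an engineer would, in place of code of your own. Each camera call takes 0.05 s, during which the arm holds its last target. There are 200 camera calls.

## Task

One of the four covers of the terminal box is not seated. With the gripper closed, press on the covers near an edge with the fingertips until you find the one that rocks, then press that one, and no other, firmly down in its middle until it sits flush. Do not lift any cover out, and leave the nut, the bolt and the whetstone where they lie.

Things in the scene. Friction and masses are not known exactly. Their poses are not given: they have to be found in the camera images.
- terminal_box: grey box fixed to the bench, 190 x 190 mm, 42 mm high, two black cable glands on its left side. Origin: centre of its underside; x away from the robot, y left, z up. Four 76 mm square openings in its top, 8 mm deep, centred at x, y = +-43 mm. Round each runs a ledge 8 mm wide at z = 34 mm; under each cover's middle is a hidden stiff push stud, radius 11 mm.
- cover_front_left: metal cover plate, 72 x 72 x 8 mm, 0.16 kg, in the opening nearer the robot, left (box frame x -43, y +43 mm). Origin: centre of its underside, axes as the box's. All four covers are alike; the unseated one may be any of them. A shallow ring (radius 11 mm) marks the middle.
- cover_front_right: metal cover plate, 72 x 72 x 8 mm, 0.16 kg, in the opening nearer the robot, right (box frame x -43, y -43 mm). Origin: centre of its underside, axes as the box's. Seated covers lie firm on the ledge (origin at 34 mm, top at 42 mm, flush). The unseated one lies level on its raised stud, 3 mm higher.
- cover_rear_left: metal cover plate, 72 x 72 x 8 mm, 0.16 kg, in the opening farther from the robot, left (box frame x +43, y +43 mm). Origin: centre of its underside, axes as the box's. The unseated cover, pressed 26 mm from its middle with 2 N or more, tips about 0.1 rad till that edge meets the ledge and the far edge rises; let go, it falls back.
- cover_rear_right: metal cover plate, 72 x 72 x 8 mm, 0.16 kg, in the opening farther from the robot, right (box frame x +43, y -43 mm). Origin: centre of its underside, axes as the box's. The unseated cover, pressed within 8 mm of its middle with 11 to 20 N: the stud slides down, the cover goes flush and stays.
- nut_m24: large steel hex nut, 36 x 41 x 19 mm, lying loose on the bench right of the box; bystander. Origin: centre of its underside.
- loose_bolt: steel hex bolt, 98 mm long, 27 mm head, lying loose left of the box; bystander. Origin: centre of its underside.
- whetstone: two-sided sharpening stone, 52 x 160 x 26 mm, lying loose behind the box; bystander. Origin: centre of its underside.
There are look-alikes about, which are no part of the job. Leave any green look-alike of the cover_front_left alone.

How it is judged (in metres and radians):
On the way:
1. the unseated cover is made to rock: tipped by over 0.04 rad under a finger (((angle between cover_front_left's own z axis and vertical above 0.04 rad and contact force between the fingers and cover_front_left above 0.3 N) or (angle between cover_front_right's own z axis and vertical above 0.04 rad and contact force between the fingers and cover_front_right above 0.3 N) or (angle between cover_rear_left's own z axis and vertical above 0.04 rad and contact force between the fingers and cover_rear_left above 0.3 N) or (angle between cover_rear_right's own z axis and vertical above 0.04 rad and contact force between the fingers and cover_rear_right above 0.3 N))), for 0.1 s.
At the end, for the whole second after the job is handed in: all four covers lie flush on their ledges (origin less than 35.2 mm above the box's underside, that is within 1.2 mm of home), level within 0.02 rad and at rest (z of each of cover_front_left, cover_front_right, cover_rear_left, cover_rear_right in the frame of terminal_box below 0.0352 m and angle between each of cover_front_left, cover_front_right, cover_rear_left, cover_rear_right's own z axis and vertical below 0.02 rad and linear speed of each of cover_front_left, cover_front_right, cover_rear_left, cover_rear_right below 0.02 m/s); the robot touches nothing.
It fails at once if a cover is lifted out of its opening (z of any of cover_front_left, cover_front_right, cover_rear_left, cover_rear_right in the frame of terminal_box above 0.042 m).
It fails at once if the middle of a cover that already sits firm is pressed (TCP within 10 mm of its middle, over 4 N) while the loose one is not yet home ((horizontal distance between the grasp point and cover_front_left below 0.01 m and contact force between the fingers and cover_front_left above 4 N and z of any of cover_front_right, cover_rear_left, cover_rear_right in the frame of terminal_box above 0.0355 m) or (horizontal distance between the grasp point and cover_front_right below 0.01 m and contact force between the fingers and cover_front_right above 4 N and z of any of cover_front_left, cover_rear_left, cover_rear_right in the frame of terminal_box above 0.0355 m) or (horizontal distance between the grasp point and cover_rear_left below 0.01 m and contact force between the fingers and cover_rear_left above 4 N and z of any of cover_front_left, cover_front_right, cover_rear_right in the frame of terminal_box above 0.0355 m) or (horizontal distance between the grasp point and cover_rear_right below 0.01 m and contact force between the fingers and cover_rear_right above 4 N and z of any of cover_front_left, cover_front_right, cover_rear_left in the frame of terminal_box above 0.0355 m)).
It fails at once if the nut, the bolt or the whetstone is moved more than 15 mm (distance of any of nut_m24, loose_bolt, whetstone from where it was at the start of the episode above 0.015 m).
It also fails if it takes over 48 s, if anything falls off the work surface, if the arm or the gripper's body presses on something with over 40 N, if the wrist force passes 120 N, or if a joint passes its speed limit or range.

## Working session

There is one attempt and no reset: what is moved stays moved. The work goes in short steps, Python scripts to look and compute and a tool call to move; the robot and the scene stay as the last step left them, time stands still between calls to the robot, and variables do not carry over. Pictures are saved under pics/ and viewed, at most 10 in all, crops included, and the job is handed in when it is done.

Besides the shell and the picture viewer there is one more tool, called after ">>>" as name([rows], argument=value, ...), one row to a line, values as JSON. jog_arm: Moves the arm, as the interface text tells. Its arguments: {"type":"object","properties":{"motion":{"type":"array"}},"required":["motion"]}

```bash
mkdir -p pics
cat > h.py <<'E'
import numpy as np, cv2
from cell import env
def pts(d):
    z=d["z_map"];K=d["camera_matrix"];h,w=z.shape
    u,v=np.meshgrid(np.arange(w),np.arange(h))
    x=(u-K[0,2])/K[0,0]*z; y=(v-K[1,2])/K[1,1]*z
    P=np.stack([x,-y,-z,np.ones_like(z)],-1)
    W=P@np.linalg.inv(d["world_to_cam"]).T
    W=W[...,:3]; W[z==0]=np.nan
    return W
E
python3 - <<'E'
from h import *
s=env.state();print({k:np.round(v,3) for k,v in s.items()})
ims=[]
for c in("scene","top"):
    d=env.read_camera(c);np.savez(f"{c}.npz",**d)
    cv2.imwrite(f"pics/{c}.png",d["color"][...,::-1])
    for t in("terminal_box","cover_front_left"):
        W=pts(d)
        for r in env.recognise(c,t):
            l=np.round(r["location"]).astype(int);print(c,t,r["score"],l,W[l[1],l[0]].round(1))
E
```

```text
{'t': np.float64(0.0), 'joints': array([ 1.206,  0.492,  1.559, -0.   ,  1.092, -0.106]), 'qvel': array([ 0.001, -0.   ,  0.001,  0.002, -0.001,  0.001]), 'tau': array([ 4.0000e-03, -6.1265e+01, -2.5818e+01,  6.9000e-02,  4.8000e-02,
       -0.0000e+00]), 'eef_pos': array([159.85 , 603.978, 232.881]), 'tcp_rot': array([-3.141, -0.   ,  2.883]), 'ft_force': array([-0.521,  0.205,  0.977]), 'moment': array([ 0.016,  0.002, -0.044]), 'grip_force': np.float64(0.0), 'opening': np.float64(1.004)}
scene terminal_box 0.79 [260 240] [529.3  93.1  42.5]
scene cover_front_left 0.84 [238 205] [529.2 206.9  41.1]
scene cover_front_left 0.79 [282 324] [499.7 -64.    6.1]
top terminal_box 0.58 [264 244] [553.7 167.6  41.1]
top cover_front_left 0.64 [241 261] [522.2 217.8  40.8]
top cover_front_left 0.61 [370 263] [498.7 -56.3   6.5]
```

View pics/top.png

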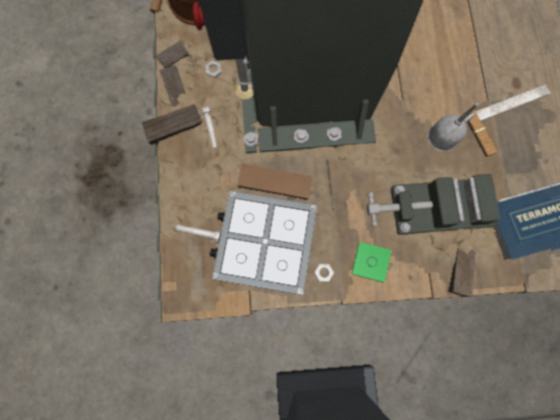

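View pics/scene.png

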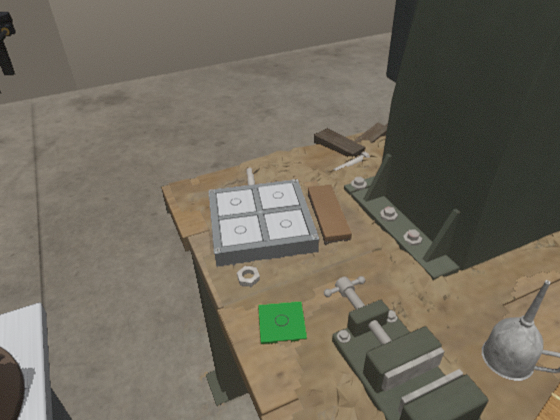

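The top view shows the grey box centred near (265,242), with four white covers at (249,218), (289,225), (241,258) and (282,265). The nut is at (324,272), the bolt at (198,232), the whetstone at (275,181) and the green look-alike at (372,262). Next I'll fit the box pose and compare the cover heights.

Run:
```python
from h import *
for c,roi in(("top",(205,325,185,300)),("scene",(200,325,175,270))):
    d=dict(np.load(f"{c}.npz"));W=pts(d);im=d["color"].astype(int)
    m=np.zeros(im.shape[:2],bool);m[roi[2]:roi[3],roi[0]:roi[1]]=1
    top=m&(W[...,2]>32)&(W[...,2]<60)
    n,l,st,_=cv2.connectedComponentsWithStats(top.astype(np.uint8))
    k=1+np.argmax(st[1:,4]);P=W[l==k]
    print(c,"box",cv2.minAreaRect(P[:,:2].astype(np.float32)),np.median(P[:,2]))
    wh=(l==k)&(im.min(-1)>200)
    n,l2,st,_=cv2.connectedComponentsWithStats(cv2.erode(wh.astype(np.uint8),np.ones((2,2))),connectivity=4)
    for i in range(1,n):
        if st[i,4]>150:
            Q=W[l2==i];print(st[i,4],cv2.minAreaRect(Q[:,:2].astype(np.float32)),Q.mean(0).round(2),np.median(Q[:,2]).round(2))
```

```text
top box ((560.9281616210938, 168.75674438476562), (196.22076416015625, 190.44143676757812), 75.61334991455078) 41.382418056945994
909 ((610.630126953125, 195.0875244140625), (66.96311950683594, 67.26870727539062), 75.66879272460938) [610.12 195.06  44.22] 44.19
892 ((589.1583862304688, 111.85951232910156), (66.63105010986328, 67.12556457519531), 75.38622283935547) [588.75 112.01  41.26] 41.19
959 ((527.5879516601562, 216.48728942871094), (67.08847045898438, 67.82192993164062), 75.58108520507812) [526.98 216.49  41.17] 41.19
922 ((506.1007080078125, 133.2877960205078), (66.97736358642578, 67.50852966308594), 75.62992095947266) [505.72 133.27  41.32] 41.37
scene box ((559.1472778320312, 165.51666259765625), (192.9352569580078, 190.1711883544922), 75.56572723388672) 40.884697906290626
```

Rear-left stands about 3 mm proud in depth (44.2 against 41.2 mm) and is at about (610.5, 195), so I'll test it first. The tool's yaw already matches the box. I'll move over that cover's near edge with the fingers closed.

>>> jog_arm([
  [0,0,0,-34,-19,0,0],
  [0,0,0,-34,-19,0,0],
  [0,0,0,-34,-19,0,0],
  [0,0,0,-34,-19,0,0],
  [0,0,0,-34,-19,0,0],
  [0,0,0,-34,-19,0,0],
  [0,0,0,-34,-19,0,0],
  [0,0,0,-34,-19,0,0],
  [0,0,0,-34,-19,0,0],
  [0,0,0,-34,-19,0,0],
])

```text
t: 1.55
eef_pos: [440.8, 332.5, 233.5]
tcp_rot: [3.141, 0.0, 2.883]
ft_force: [0.1, 0.1, -0.1]
opening: 0.027
grip_force: 0.0
```

>>> jog_arm([
  [0,0,0,-34,-18,10,0],
  [0,0,0,-34,-18,20,0],
  [0,0,0,-34,-18,20,0],
  [0,0,0,-34,-18,20,0],
  [0,0,0,-34,-18,10,0],
  [0,0,0,0,0,0,0],
  [0,0,0,0,0,0,0],
])

```text
t: 2.42
eef_pos: [580.9, 203.3, 153.5]
tcp_rot: [3.141, -0.0, 2.883]
ft_force: [0.1, 0.5, 0.2]
opening: 0.006
grip_force: 0.0
```

Run:
```python
from h import *
s=env.state();print({k:np.round(s[k],3) for k in("t","eef_pos","tcp_rot","ft_force","opening")})
d=env.read_camera("wrist");np.savez("wrist.npz",**d);cv2.imwrite("pics/wrist1.png",d["color"][...,::-1])
W=pts(d);im=d["color"].astype(int)
print(d["camera_matrix"])
wh=(im.min(-1)>190)&(W[...,2]>32)&(W[...,2]<60)
n,l2,st,_=cv2.connectedComponentsWithStats(cv2.erode(wh.astype(np.uint8),np.ones((3,3))),connectivity=4)
for i in range(1,n):
    if st[i,4]>500:
        Q=W[l2==i];print(st[i],cv2.minAreaRect(Q[:,:2].astype(np.float32)),np.median(Q[:,2]).round(2))
```

```text
{'t': np.float64(2.425), 'eef_pos': array([580.884, 203.299, 153.535]), 'tcp_rot': array([ 3.141, -0.   ,  2.883]), 'ft_force': array([0.149, 0.472, 0.239]), 'opening': np.float64(0.006)}
[[321.78587753   0.         275.35683364]
 [  0.         321.78587753 205.67555246]
 [  0.           0.           1.        ]]
[ 101   81   40  204 2170] ((534.736328125, 87.43803405761719), (19.6226749420166, 173.4278564453125), 75.47277069091797) 41.48
[ 123   97   68   90 3364] ((504.26922607421875, 128.17098999023438), (52.53756332397461, 70.73501586914062), 75.53411865234375) 41.46
[ 137  205   85   74 4156] ((589.6107177734375, 115.64779663085938), (69.54827117919922, 69.52906036376953), 76.14881896972656) 41.57
[ 238  206   81   49 1909] ((599.7891235351562, 201.3867645263672), (71.68597412109375, 40.443607330322266), 69.62898254394531) 44.64
```

View pics/wrist1.png

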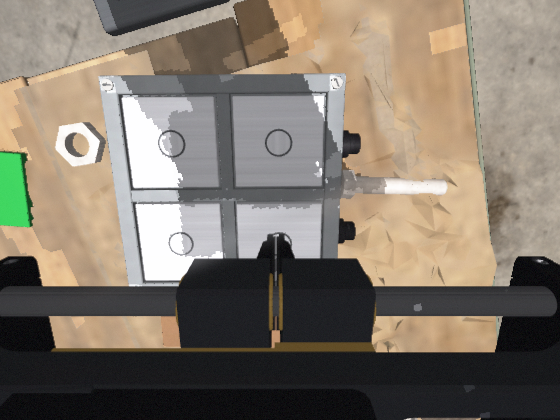

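The wrist view shows the rings at (172,143), (279,142) and (181,243), plus the rear-left one at about (282,241), partly hidden by the closed fingers. I'll turn the three clear rings into world positions.

Run:
```python
from h import *
d=dict(np.load("wrist.npz"));W=pts(d)
fr,fl,rr=[np.nanmedian(W[v-3:v+4,u-3:u+4].reshape(-1,3),0) for u,v in((172,143),(279,142),(181,243))]
print(fr,fl,rr,"RL",fl+rr-fr, "ctr",(fl+rr)/2)
print("edge",(fl-fr),(rr-fr))
```

```text
[506.65423593 137.55291887  42.09477015] [527.95004265 220.77492798  42.13791057] [589.94730739 115.86837448  41.99151878] RL [611.24311412 199.09038359  42.0346592 ] ctr [558.94867502 168.32165123  42.06471467]
edge [2.12958067e+01 8.32220091e+01 4.31404191e-02] [ 83.29307146 -21.68454439  -0.10325137]
```

Averaged over the cameras, the rear-left cover is at about (611, 197). I'll go to its near edge, roughly 25 mm off the middle, and down to about 5 mm above it.

>>> jog_arm([
  [0,0,0,-6,1,25,0],
  [0,0,0,0,0,25,0],
  [0,0,0,0,0,25,0],
  [0,0,0,0,0,9,0],
  [0,0,0,0,0,0,0],
  [0,0,0,0,0,0,0],
])

```text
t: 3.22
eef_pos: [587.7, 202.8, 70.5]
tcp_rot: [3.141, 0.001, 2.883]
ft_force: [0.2, 0.8, 0.1]
opening: 0.006
grip_force: 0.0
```

>>> jog_arm([
  [0,0,0,0,0,2,0],
  [0,0,0,0,0,2,0],
  [0,0,0,0,0,1,0],
  [0,0,0,0,0,0.5,0],
  [0,0,0,0,0,0,0],
])

```text
t: 3.85
eef_pos: [587.3, 202.5, 64.0]
tcp_rot: [3.142, -0.0, 2.883]
ft_force: [-0.9, 0.2, 2.4]
opening: 0.008
grip_force: 1.1
```

>>> jog_arm([
  [0,0,0,0,0,0.5,0],
  [0,0,0,0,0,0.5,0],
  [0,0,0,0,0,0,0],
])

```text
t: 4.22
eef_pos: [587.0, 202.5, 63.3]
tcp_rot: [-3.142, -0.001, 2.883]
ft_force: [-3.5, -0.8, 7.6]
opening: 0.003
grip_force: 3.8
```

>>> jog_arm([
  [0,0,0,0,0,0.5,0],
  [0,0,0,0,0,0.5,0],
  [0,0,0,0,0,0,0],
])

```text
t: 4.6
eef_pos: [587.0, 202.5, 62.4]
tcp_rot: [3.142, -0.0, 2.883]
ft_force: [-5.1, -0.2, 8.4]
opening: 0.005
grip_force: 4.0
```

Run:
```python
from h import *
d=env.read_camera("top");W=pts(d)
d0=dict(np.load("top.npz"));W0=pts(d0)
for n,(x,y) in dict(RL=(611,195),RR=(589,112),FL=(527.5,216.5)).items():
  for ox in(-25,0,25):
    for oy in (-25,25):
      p=np.array([x+.968*ox+.25*oy,y-.25*ox+.968*oy])
      r=[np.nanmedian(w[...,2][np.hypot(w[...,0]-p[0],w[...,1]-p[1])<6]).round(1) for w in(W0,W)]
      print(n,ox,oy,r)
```

```text
RL -25 -25 [np.float64(44.6), np.float64(356.9)]
RL -25 25 [np.float64(43.9), np.float64(356.9)]
RL 0 -25 [np.float64(44.7), np.float64(357.4)]
RL 0 25 [np.float64(44.3), np.float64(344.8)]
RL 25 -25 [np.float64(43.9), np.float64(347.1)]
RL 25 25 [np.float64(43.2), np.float64(nan)]
RR -25 -25 [np.float64(40.9), np.float64(41.7)]
RR -25 25 [np.float64(41.0), np.float64(412.8)]
RR 0 -25 [np.float64(41.3), np.float64(41.1)]
RR 0 25 [np.float64(41.5), np.float64(390.5)]
RR 25 -25 [np.float64(40.8), np.float64(41.6)]
RR 25 25 [np.float64(41.2), np.float64(nan)]
FL -25 -25 [np.float64(41.4), np.float64(506.0)]
FL -25 25 [np.float64(41.6), np.float64(428.6)]
FL 0 -25 [np.float64(41.0), np.float64(473.1)]
FL 0 25 [np.float64(41.2), np.float64(424.3)]
FL 25 -25 [np.float64(41.2), np.float64(446.0)]
FL 25 25 [np.float64(40.7), np.float64(393.7)]
  return np.nanmean(a, axis, out=out, keepdims=keepdims)
```

Run:
```python
from h import *
a=env.read_camera("scene");W=pts(a)
b=env.read_camera("wrist");V=pts(b)
np.savez("scene2.npz",**a)
x=cv2.resize(a["color"][165:275,190:340],(600,440),interpolation=cv2.INTER_CUBIC)
cv2.imwrite("pics/s2.png",x[...,::-1])
cv2.imwrite("pics/w2.png",b["color"][...,::-1])
print(env.state()["ft_force"])
```

```text
[-2.99337576  0.24106833  8.15135687]
```

View pics/s2.png

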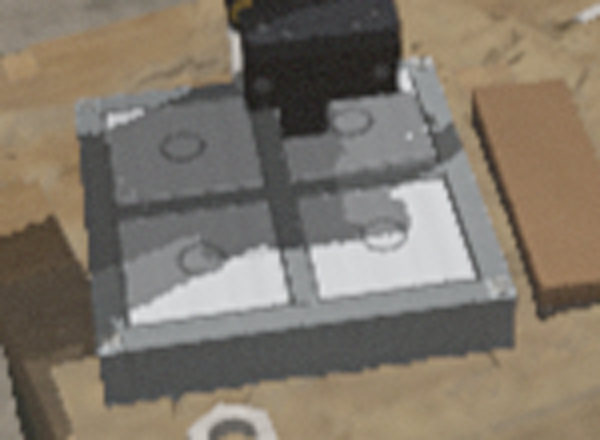

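View pics/w2.png

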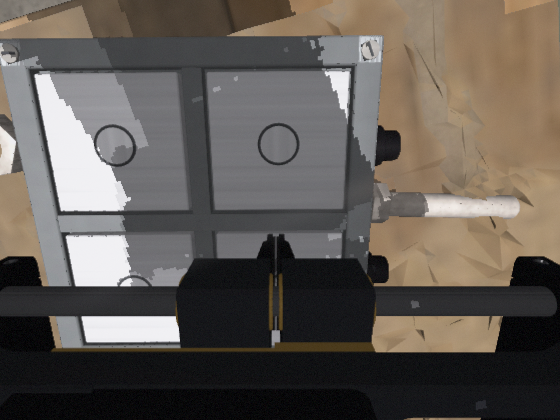

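The scene crop shows the fingertips on the rear-left cover's near edge at (305,125), with its ring at (350,122). In the wrist view the tips are over the same edge at (277,240). I'll measure the tilt from the scene depth.

Run:
```python
from h import *
for f in("scene","scene2"):
    W=pts(dict(np.load(f+".npz")))
    for n,c in dict(RL=(611,196),RR=(589.5,113)).items():
        D=W-np.r_[c,0]; bx=D[...,0]*.968-D[...,1]*.25; by=D[...,0]*.25+D[...,1]*.968
        m=(bx>(-12 if n=="RL" else -30))&(bx<30)&(abs(by)<28)&(W[...,2]<54)&(W[...,2]>36)
        A=np.c_[bx[m],by[m],np.ones(m.sum())];z=W[...,2][m]
        s=np.linalg.lstsq(A,z,rcond=None)[0]
        k=abs(z-A@s)<1.5; s=np.linalg.lstsq(A[k],z[k],rcond=None)[0]
        print(f,n,m.sum(),s.round(3))
```

```text
scene RL 349 [-5.0000e-03 -0.0000e+00  4.3988e+01]
scene RR 629 [ 3.0000e-03 -2.0000e-03  4.0846e+01]
scene2 RL 303 [6.3000e-02 7.0000e-03 4.3333e+01]
scene2 RR 628 [ 4.0000e-03 -4.0000e-03  4.0923e+01]
```

The rear-left cover has tipped by about 0.07 rad while the others stay flat, so it is the loose one. I'll press 0.5 mm more, lift, and shift to its middle.

>>> jog_arm([
  [0,0,0,0,0,0.5,0],
  [0,0,0,0,0,0,0],
  [0,0,0,0,0,-2,0],
  [0,0,0,0,0,-4,0],
  [0,0,0,0,0,-6,0],
  [0,0,0,-12,0,0,0],
  [0,0,0,-12,0,0,0],
  [0,0,0,0,0,0,0],
  [0,0,0,0,0,0,0],
])

```text
t: 5.88
eef_pos: [610.4, 196.2, 73.1]
tcp_rot: [-3.141, -0.001, 2.883]
ft_force: [-0.5, 0.8, -0.3]
opening: 0.004
grip_force: 0.0
```

Run:
```python
from h import *
print(env.state()["eef_pos"],env.state()["ft_force"])
a=env.read_camera("scene")
x=cv2.resize(a["color"][165:235,240:340],(800,560),interpolation=cv2.INTER_CUBIC)
cv2.imwrite("pics/s3.png",x[...,::-1])
```

```text
[610.3900037  196.18005902  73.09837921] [-0.53515757  0.78226422 -0.26241759]
```

View pics/s3.png

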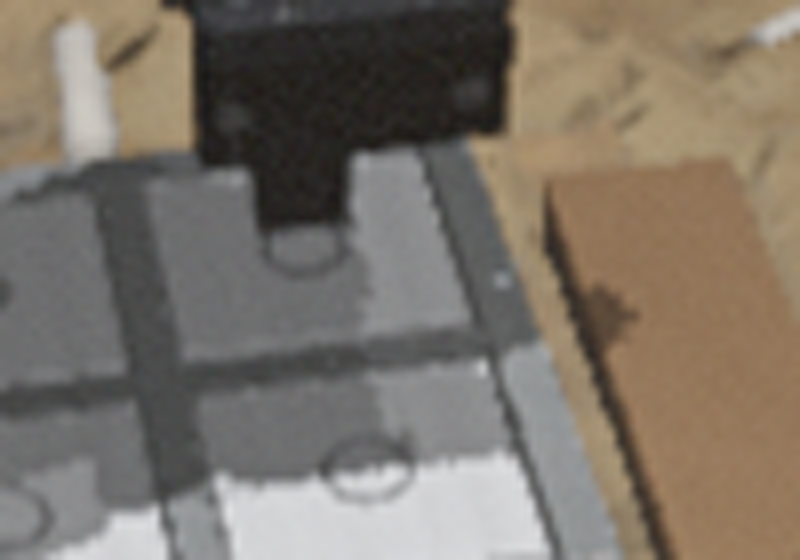

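The tips hover centred over the rear-left ring: the finger is at column 303 and the ring at 305. I'll press down.

>>> jog_arm([
  [0,0,0,0,0,4,0],
  [0,0,0,0,0,3,0],
  [0,0,0,0,0,1,0],
  [0,0,0,0,0,1,0],
  [0,0,0,0,0,0,0],
])

```text
t: 6.55
eef_pos: [610.5, 196.3, 64.4]
tcp_rot: [3.142, -0.0, 2.883]
ft_force: [1.1, 0.5, 0.9]
opening: 0.005
grip_force: 0.0
```

>>> jog_arm([
  [0,0,0,0,0,0.5,0],
  [0,0,0,0,0,0.5,0],
  [0,0,0,0,0,0,0],
])

```text
t: 6.92
eef_pos: [610.5, 196.3, 63.4]
tcp_rot: [3.142, 0.0, 2.883]
ft_force: [-0.8, 0.0, 0.4]
opening: 0.004
grip_force: 0.0
```

>>> jog_arm([
  [0,0,0,0,0,0.5,0],
  [0,0,0,0,0,0,0],
])

```text
t: 7.18
eef_pos: [610.5, 196.3, 62.9]
tcp_rot: [3.142, -0.0, 2.883]
ft_force: [-0.9, -0.5, 0.1]
opening: 0.006
grip_force: 0.0
```

>>> jog_arm([
  [0,0,0,0,0,0.5,0],
  [0,0,0,0,0,0,0],
])

```text
t: 7.42
eef_pos: [610.6, 196.3, 62.6]
tcp_rot: [3.141, 0.0, 2.883]
ft_force: [-0.7, 0.1, 1.6]
opening: 0.004
grip_force: 0.8
```

>>> jog_arm([
  [0,0,0,0,0,0.4,0],
  [0,0,0,0,0,0,0],
])

```text
t: 7.68
eef_pos: [610.6, 196.3, 62.5]
tcp_rot: [3.141, 0.0, 2.883]
ft_force: [-0.9, -1.0, 5.1]
opening: 0.004
grip_force: 2.8
```

>>> jog_arm([
  [0,0,0,0,0,0.5,0],
  [0,0,0,0,0,0,0],
])

```text
t: 7.92
eef_pos: [610.7, 196.3, 62.2]
tcp_rot: [3.141, 0.001, 2.883]
ft_force: [-2.0, -0.9, 7.1]
opening: 0.005
grip_force: 3.5
```

>>> jog_arm([
  [0,0,0,0,0,0.5,0],
  [0,0,0,0,0,0,0],
])

```text
t: 8.18
eef_pos: [610.7, 196.3, 61.7]
tcp_rot: [3.141, 0.001, 2.883]
ft_force: [-1.3, -0.3, 7.9]
opening: 0.003
grip_force: 3.7
```

>>> jog_arm([
  [0,0,0,0,0,0.5,0],
  [0,0,0,0,0,0,0],
])

```text
t: 8.43
eef_pos: [610.7, 196.4, 61.2]
tcp_rot: [3.141, 0.001, 2.883]
ft_force: [-1.6, -0.8, 7.8]
opening: 0.002
grip_force: 3.8
```

>>> jog_arm([
  [0,0,0,0,0,0.4,0],
  [0,0,0,0,0,0,0],
])

```text
t: 8.68
eef_pos: [610.7, 196.3, 61.1]
tcp_rot: [3.141, 0.001, 2.883]
ft_force: [-3.3, -0.9, 10.6]
opening: 0.003
grip_force: 5.1
```

>>> jog_arm([
  [0,0,0,0,0,0.4,0],
  [0,0,0,0,0,0,0],
])

```text
t: 8.93
eef_pos: [610.7, 196.3, 61.1]
tcp_rot: [3.141, 0.001, 2.883]
ft_force: [-4.1, -1.7, 14.4]
opening: 0.008
grip_force: 7.0
```

>>> jog_arm([
  [0,0,0,0,0,0.4,0],
  [0,0,0,0,0,0,0],
])

```text
t: 9.18
eef_pos: [610.7, 196.3, 61.1]
tcp_rot: [3.141, 0.001, 2.883]
ft_force: [-5.4, -1.8, 17.6]
opening: 0.004
grip_force: 8.8
```

It's firm at TCP z = 61.1 mm under 17.6 N, which matches the flush height. I'll lift off, move away and check.

>>> jog_arm([
  [0,0,0,0,0,0,0],
  [0,0,0,0,0,-3,0],
  [0,0,0,0,0,-7,0],
  [0,0,0,0,0,-30,0],
  [0,0,0,0,0,-40,0],
  [0,0,0,0,0,-40,0],
  [0,0,0,0,0,-40,0],
  [0,0,0,30,18,0,0],
  [0,0,0,34,19,0,0],
  [0,0,0,34,19,0,0],
])

```text
t: 10.42
eef_pos: [529.2, 276.1, 219.5]
tcp_rot: [3.141, 0.0, 2.882]
ft_force: [0.1, -0.8, 0.2]
opening: 0.005
grip_force: 0.0
```

>>> jog_arm([
  [0,0,0,34,19,0,0],
  [0,0,0,34,19,0,0],
  [0,0,0,34,19,0,0],
  [0,0,0,34,19,0,0],
  [0,0,0,34,19,0,0],
  [0,0,0,34,19,0,0],
  [0,0,0,34,19,0,0],
  [0,0,0,34,19,0,0],
  [0,0,0,0,0,0,0],
  [0,0,0,0,0,0,0],
])

```text
t: 11.68
eef_pos: [306.3, 491.7, 219.4]
tcp_rot: [-3.141, 0.0, 2.883]
ft_force: [0.0, -0.4, 0.1]
opening: 0.006
grip_force: 0.0
```

Run:
```python
from h import *
print(env.state()["eef_pos"],env.state()["ft_force"])
for cam in("top","scene"):
    W=pts(env.read_camera(cam))
    for n,c in dict(RL=(611,196),RR=(589.5,113),FL=(528,217),FR=(506,134)).items():
        D=W-np.r_[c,0]; bx=D[...,0]*.968-D[...,1]*.25; by=D[...,0]*.25+D[...,1]*.968
        m=(abs(bx)<28)&(abs(by)<28)&(W[...,2]<54)&(W[...,2]>36)
        A=np.c_[bx[m],by[m],np.ones(m.sum())];z=W[...,2][m]
        print(cam,n,m.sum(),np.linalg.lstsq(A,z,rcond=None)[0].round(3))
```

```text
[306.31846408 491.74580545 219.35238164] [ 0.03636988 -0.4076682   0.12787515]
top RL 680 [ 4.0000e-03 -9.0000e-03  4.1172e+01]
top RR 693 [ 9.0000e-03 -0.0000e+00  4.1278e+01]
top FL 732 [-4.0000e-03  2.0000e-03  4.1172e+01]
top FR 737 [5.000e-03 3.000e-03 4.137e+01]
scene RL 469 [-1.0000e-03 -6.0000e-03  4.0836e+01]
scene RR 587 [-6.0000e-03 -4.0000e-03  4.0866e+01]
scene FL 481 [-3.0000e-03  2.0000e-03  4.0819e+01]
scene FR 607 [-1.0000e-03 -1.0000e-03  4.0943e+01]
```

All four covers are level and flush in both cameras.

```bash
python3 -c "
from cell import env
print(env.job_done())"
```

```text
the job is handed in; nothing more can be done
None
```

The rear-left cover was the loose one: it tipped about 0.07 rad under the fingertips, I pressed its middle down to flush, both cameras then showed all four covers level and flush, and the job is handed in (no verdict came back).

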